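# Stack a lamp module and hold a test probe on it

### The job

Put the lamp module together: lay the grey ceramic disc flat and centred on the black heatsink, then the round white LED board, pad side up, centred on top of it, setting each down gently and letting go. Then take the orange test probe out of its stand and hold it upright with its spring tip on the gold test pad with the red ring, pressing lightly so that the tip is pushed about half-way in. Finish while still holding the probe there, never press hard on the board, and leave everything else on the bench where it is.

Things in the scene. Friction and masses are not known exactly. Their poses are not given: they have to be found in the camera images.
- heatsink_top (a point): Centre of the flat round top face of the black finned heatsink (110 mm across, 25 mm high, fixed on the bench mat). z points up. The blue mat under all the task's things is 4 mm thick, so this face is at z = 0.029.
- insulator: Grey ceramic disc, 60 mm across, 6 mm thick, about 55 g, loose, lying flat on the blue mat; origin at the centre of its underside, z up.
- led_board: Round white LED board, 60 mm across, 5 mm thick, about 40 g, loose, lying face up on the blue mat; yellow LED in the middle, three black chips on one side, gold test pad on the other. Origin at the centre of its underside, z up; the test pad lies towards its +x.
- test_pad (a point): Centre of the gold test pad (11 mm across, red ring 15 mm across) on the upper face of the LED board, 20 mm from the board's centre.
- probe_stand: Fixed stand for the probe: base plate 100 x 70 x 10 mm on the mat, and a black socket block 36 x 36 mm across, 40 mm deep, with a through hole about 17 mm wide, tilted 25 degrees: the socket's axis, going up, leans towards the stand's -x. Origin at the centre of the base's underside; the middle of the socket's mouth is at (-15, 0, 70) mm in the stand's frame.
- probe: Loose test probe, 120 mm long, 50 to 90 g, starting in the stand, axes close to the stand's but leaning 25 degrees like the socket (top towards the stand's -x). Origin at the end of the spring tip when out; z runs from tip to cap: steel barrel (14 mm across) from 20 to 60 mm, orange grip 60 to 115 mm, black cap to 120 mm. Pull it out along its own z by at least 65 mm.
- probe_grip (a point): Middle of the probe's orange square grip (20 x 20 mm, flats facing the probe's x and y), on the axis 87 mm from the tip end. In the stand the grip's lower shoulder rests on the socket's mouth and the whole grip stands clear above it.
- probe_tip (a point): End of the probe's brass spring tip (5 mm across, round-ended).
- probe_spring (a joint): How far the spring tip is pushed into the probe: 0 out, 0.008 m fully in. It takes about 1 N to start and 5 N to be fully in (500 N/m); half-way in, 4 mm, is 3 N.
- flux_jar: Bystander, loose, to be left alone: small jar with green lid, 40 mm across, 35 mm high. Origin at its underside.
- solder_spool: Bystander, loose, to be left alone: reel of solder lying flat, 52 mm across, 42 mm high. Origin at its underside.
- red_board: Bystander, loose, to be left alone: red circuit board 50 x 70 mm with black chips and a steel can, 12 mm high. Origin at its underside.
- screwdriver: Bystander, loose, to be left alone: yellow-handled screwdriver, 140 mm long, lying down. Origin at its underside, about the middle of its length.
- tip_cleaner: Bystander, loose, to be left alone: black domed tip cleaner, 80 mm across, 75 mm high. Origin at its underside.
- parts_tray: Bystander, loose, to be left alone: clear open parts tray 100 x 140 x 35 mm. Origin at its underside.
Things that resemble listed ones, but are neither listed nor needed, are in the scene too. What is shaped like the insulator but purple or turquoise is not meant.

How it is judged (in metres and radians):
On the way, in this order (a step that is already met when the one before it is completed fails the run):
1. the grey disc lies flat, centred on the heatsink and let go (horizontal distance between insulator and heatsink_top below 0.005 m and z of insulator in the frame of heatsink_top between -0.003 and 0.003 m and angle between insulator's own z axis and vertical below 0.06 rad and contact force between the fingers and insulator below 0.05 N and linear speed of insulator below 0.03 m/s), for 0.2 s.
2. the LED board lies flat, centred on the grey disc and let go (horizontal distance between insulator and heatsink_top below 0.005 m and z of insulator in the frame of heatsink_top between -0.003 and 0.003 m and angle between each of insulator, led_board's own z axis and vertical below 0.06 rad and horizontal distance between led_board and insulator below 0.005 m and z of led_board in the frame of insulator between 0.003 and 0.009 m and contact force between the fingers and led_board below 0.05 N and linear speed of led_board below 0.03 m/s), for 0.2 s.
At the end, for the whole second after the job is handed in: Grey disc flat on the heatsink, its centre within 5 mm of the heatsink's; LED board flat on it, centres within 5 mm; the probe held in the fingers, upright within 8 degrees, still, its tip within 5 mm of the centre of the test pad and pushed in by 1.5 to 6.8 mm of its 8 mm (0.8 to 7 N on the board) (horizontal distance between insulator and heatsink_top below 0.005 m and z of insulator in the frame of heatsink_top between -0.003 and 0.003 m and angle between each of insulator, led_board's own z axis and vertical below 0.06 rad and horizontal distance between led_board and insulator below 0.005 m and z of led_board in the frame of insulator between 0.003 and 0.009 m and distance between probe_tip and test_pad below 0.005 m and angle between probe's own z axis and vertical below 0.14 rad and value of joint probe_spring between 0.0015 and 0.0068 m and contact force between probe and led_board between 0.8 and 7 N and contact force between the fingers and probe above 1 N and linear speed of probe below 0.02 m/s); the arm keeps its last pose, push and grip.
It fails at once if the probe presses on the LED board with more than 12 N (contact force between probe and led_board above 12 N).
It fails at once if a disc is dropped rather than set down (falls free at more than 0.5 m/s) ((linear speed of insulator above 0.5 m/s and contact force between the fingers and insulator below 0.01 N) or (linear speed of led_board above 0.5 m/s and contact force between the fingers and led_board below 0.01 N)).
It fails at once if a bystander is moved by more than 30 mm (distance of any of flux_jar, solder_spool, red_board, screwdriver, tip_cleaner, parts_tray from where it was at the start of the episode above 0.03 m).
It also fails if it takes over 72 s, if anything falls off the work surface, if the arm or the gripper's body presses on something with over 40 N, if the wrist force passes 120 N, or if a joint passes its speed limit or range.

### The arm

A 7-joint arm with a two-finger parallel gripper is mounted at the origin on the work surface. World frame = base frame: x ahead of the robot, y to its left, z up, the work surface at z = 0. Lengths are in mm, angles in rad, forces in N, time in s.
With the tool pointing down it reaches from about 400 to 875 mm from the base axis. Payload 19.3 kg.
Tool frame: the origin (TCP) lies at the very end of the fingers, on their centre line; the grasp point (between the pads) lies 19 mm behind it (grip_point_offset is the z of the grasp point in the tool frame, in mm); z points along the fingers, y is the line along which they close (so a half turn about z gives the same grasp; the last joint's range is limited). The gripper opens to 85 mm and grips with 20 to 120 N. Pads are 22 mm wide; open, the fingers measure 114 mm over their backs; the gripper's body (76 mm by 85 mm) begins 54 mm behind the grasp point. The pads swing forward as they close: fully open they stand 13 mm farther back than shut.
Start: joints at [-1.368, 0.521, -0.036, 1.599, 0.021, 1.021, -0.113], TCP at [168.412, 601.874, 231.291] pointing down, gripper open.
Joint ranges: [-2.91, 2.91], [-0.3, 2.13], [-1.5, 1.42], [0.17, 2.43], [-1.26, 4.41], [0.16, 1.93], [-2.52, 2.52]. Speed limits (rad/s): [1.89, 1.89, 2.39, 2.39, 3.01, 3.01, 3.01].

### API

Orientations are given as a 3x3 rotation matrix whose columns are the frame's x, y, z axes.
In Python, from workcell import movep, movel, goto_joints, open_gripper, clamp, wait, inverse_kinematics, read_state, camera, PlanningError, finish_job, grip_point_offset gives the robot as it stands. Calls block until the motion is done:
- movep(position, orientation): joint-space move of the TCP to a pose.
- movel(position, frame=None, max_speed=150, guard=None): straight line of the TCP; frame=None keeps the orientation; max_speed is the mean speed in mm/s. With guard (N) it stops when the force on the tool has changed by that much, and returns True; else False.
- goto_joints(angles): joint-space move.
- open_gripper() and clamp(): open the fingers fully, or close them until they stop; the grip force is fixed at half the most.
- wait(seconds).
- inverse_kinematics(position, orientation): joint angles nearest the present ones, or None.
- read_state(): the state.
- camera(name): name is "side" or "top" or "wrist"; returns a dict with "image" (384x512x3 uint8, blue, green, red), "range_z" (384x512 float32, mm along the optical axis (not along the pixel's ray), 0 where there is no reading), "fx", "fy", "cx", "cy" (pixels), "dist_coeffs" ([k1, k2, p1, p2, k3] as OpenCV has them; the pictures are not rectified), "cam_to_world" (4x4, takes a point from camera to world coordinates). Camera axes: x right, y up, looking along -z (the intrinsics and any distortion apply to the point x, -y, -z); pixel columns grow to the right and rows downward; lengths in mm; the calibration is good to about 2 mm. A picture is of the moment at which its call begins.
A pose or a line that the arm cannot do raises PlanningError and nothing moves.
- finish_job(): hands the job in; it is judged then, once.
The state is a dict: "time": time; "qpos": joint angles; "qvel": joint speeds; "joint_efforts": joint torques, N m; "eef_pos": TCP position; "tool_rot": TCP orientation; "ft_force": force on the tool from outside, world axes, zero at the start; "torque": the same for the moment, N m; "finger_gap": finger opening in mm; "gripper_force": force on a finger pad.
Only numpy, scipy, OpenCV 4.12 (cv2) and the standard library are available. Lean on these libraries where they do the work, as an engineer would, in place of code of your own. Each camera call takes 0.05 s, during which the arm holds its last target. There are 200 camera calls.

## Working session

There is one attempt and no reset: what is moved stays moved. The work goes in short steps, each a Python script; the robot and the scene stay as the last script left them, time stands still between calls to the robot, and variables do not carry over. Pictures are saved under pics/ and viewed, at most 10 in all, crops included, and the job is handed in when it is done.

```bash
ls; mkdir -p pics
cat > h.py <<'E'
import numpy as np, cv2
from workcell import *
def rays(c,uv):
    K=np.array([[c['fx'],0,c['cx']],[0,c['fy'],c['cy']],[0,0,1.]])
    p=cv2.undistortPoints(np.float64(uv).reshape(-1,1,2),K,np.float64(c['dist_coeffs'])).reshape(-1,2)
    M=np.array(c['cam_to_world']); d=np.c_[p[:,0],-p[:,1],-np.ones(len(p))]
    return M[:3,3],d@M[:3,:3].T
def plane(c,uv,z):
    o,d=rays(c,uv); return o+d*((z-o[2])/d[:,2])[:,None]
def depth(c,uv):
    o,d=rays(c,uv); uv=np.int32(np.round(uv)).reshape(-1,2)
    return o+d*c['range_z'][uv[:,1],uv[:,0]][:,None]
E
python3 - <<'E'
from h import *
import pickle
for n in('top','side'):
    c=camera(n);pickle.dump(c,open(n+'.pkl','wb'));cv2.imwrite(f'pics/{n}0.png',c['image'])
    print(n,c['fx'],np.round(c['cam_to_world'],3).tolist(),c['dist_coeffs'])
s=read_state();print(s['time'],np.round(s['tool_rot'],3).tolist(),s['eef_pos'],grip_point_offset,s['finger_gap'])
E
```

```text
pics
top 347.8112261828778 [[0.098, 0.974, -0.205, 293.464], [-0.995, 0.096, -0.018, -3.581], [0.002, 0.206, 0.979, 1114.522], [0.0, 0.0, 0.0, 1.0]] [-0.07270582  0.          0.          0.          0.        ]
side 367.6001567808233 [[-0.996, 0.077, -0.047, 451.613], [-0.089, -0.758, 0.646, 703.788], [0.014, 0.648, 0.762, 890.83], [0.0, 0.0, 0.0, 1.0]] [-0.07283185  0.          0.          0.          0.        ]
0.1 [[-0.963, 0.269, -0.0], [0.269, 0.963, -0.001], [-0.0, -0.001, -1.0]] [168.34540528 601.56642759 230.79606859] -18.700000000000003 85.47210129188527
```

View pics/top0.png

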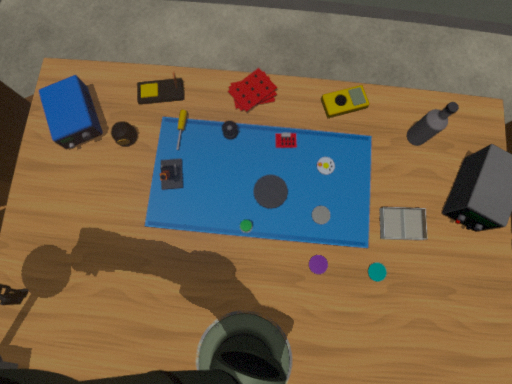

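View pics/side0.png

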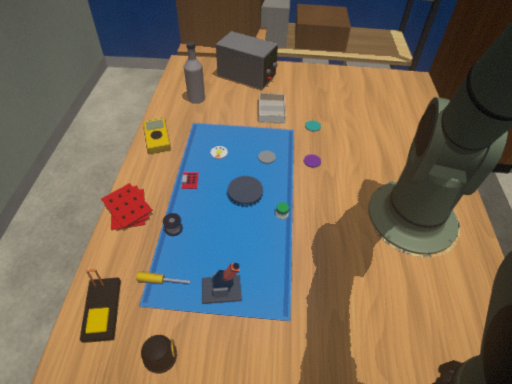

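The top view shows the grey disc at (321,215), LED board at (326,166), heatsink at (270,192) and stand at (172,174). In the side view they are at (267,157), (219,152), (245,191) and (222,285). Insulator candidates in the top view are grey (321,215), purple (318,264) and turquoise (376,271). Only the grey one on the mat fits the description. Next I'll measure and check it in a crop.

```bash
cat >> h.py <<'E'
def blob(mask,near):
    cs,_=cv2.findContours(np.uint8(mask)*255,cv2.RETR_EXTERNAL,cv2.CHAIN_APPROX_NONE)
    cs=[k for k in cs if cv2.contourArea(k)>40]
    return min(cs,key=lambda k:np.linalg.norm(k.reshape(-1,2).mean(0)-near))
def circ(c,k,z):
    p=plane(c,k.reshape(-1,2),z)[:,:2].astype(np.float32)
    (x,y),(a,b),_=cv2.fitEllipse(p); return np.round([x,y,a,b],1)
def notblue(c):
    h=cv2.cvtColor(c['image'],cv2.COLOR_BGR2HSV); m=~((abs(h[...,0].astype(int)-104)<12)&(h[...,1]>140))
    return m
E
python3 - <<'E'
from h import *
import pickle
pos={'top':dict(ins=(321,215,10),led=(326,166,9),sink=(270,192,29)),'side':dict(ins=(267,157,10),led=(219,152,9),sink=(245,191,29))}
for n in pos:
    c=pickle.load(open(n+'.pkl','rb'));m=notblue(c)
    for k,(u,v,z) in pos[n].items():
        w=np.zeros(m.shape,bool);w[v-27:v+27,u-27:u+27]=1
        if k=='sink': w&=c['image'].max(2)<110
        b=blob(m&w,(u,v));print(n,k,circ(c,b,z),'depth z',np.round(depth(c,[(u,v)]),1))
    if n=='top':
        t=cv2.resize(c['image'][135:245,145:345],None,fx=4,fy=4,interpolation=cv2.INTER_CUBIC);cv2.imwrite('pics/crop.png',t)
E
```

```text
top ins [ 461.4 -200.8   58.2   59.9] depth z [[ 459.6 -201.5   12.5]]
top led [ 627.  -206.9   59.4   61. ] depth z [[ 624.  -208.8   10.7]]
top sink [518.5 -32.4 105.7 106.1] depth z [[515.  -31.9  29.3]]
side ins [ 462.4 -198.3   59.8   63.5] depth z [[ 460.4 -196.5    8.8]]
side led [ 627.9 -204.7   62.6   63. ] depth z [[ 626.5 -202.9    9.8]]
side sink [519.6 -26.2 105.  108. ] depth z [[518.9 -22.   27.5]]
```

View pics/crop.png

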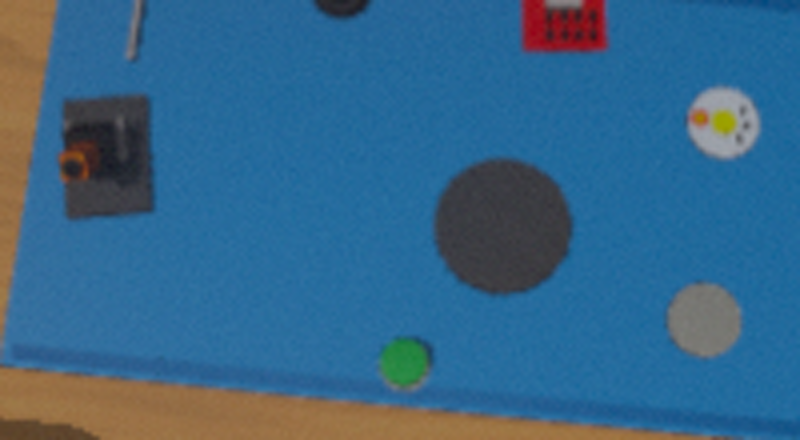

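The crop confirms the plain grey ceramic disc at (705,320) on the mat. The LED board's gold pad with red ring is at (700,118), towards world +y, and the orange grip at (75,162) leans towards +y. Next are wrist views over each part, all with the same tool orientation, so calibration bias cancels.

```bash
cat >> h.py <<'E'
R0=np.array([[-1.,0,0],[0,1,0],[0,0,-1]])
E
python3 - <<'E'
from h import *
for R in (R0,R0@np.diag([-1,-1,1])):
    print([None if (q:=inverse_kinematics(p,R)) is None else np.round(q,2).tolist() for p in ([461,-200,60],[627,-206,60],[519,-30,60],[519,-10,200])])
movep([519,-30,230],R0)
c=camera('wrist');cv2.imwrite('pics/w0.png',c['image'])
print(np.round(c['cam_to_world'],3).tolist(),read_state()['time'],read_state()['eef_pos'],c['fx'])
E
```

```text
[[0.25, 0.6, 0.06, 2.05, -0.07, 0.49, 1.93], [0.15, 0.79, 0.12, 1.62, -0.12, 0.74, 1.9], [-0.08, 0.62, 0.03, 2.0, -0.04, 0.52, 1.55], [-0.34, 0.41, 0.32, 1.92, -0.17, 0.83, 1.64]]
[[-0.12, 0.69, 0.57, 2.07, -0.69, 0.58, -0.63], [-0.13, 0.88, 0.6, 1.64, -0.63, 0.82, -0.84], [-0.43, 0.7, 0.53, 2.02, -0.63, 0.59, -1.04], [-0.71, 0.55, 0.88, 1.94, -0.53, 0.9, -1.13]]
[[-0.001, -0.956, -0.292, 444.994], [1.0, -0.001, -0.001, -28.758], [0.001, -0.292, 0.956, 371.798], [0.0, 0.0, 0.0, 1.0]] 2.7083 [519.11212795 -29.30638927 229.94761354] 267.4840485147658
```

View pics/w0.png

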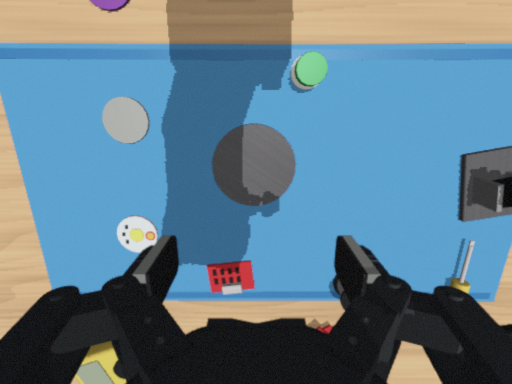

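The wrist view shows the heatsink at (254,165), the grey disc at (125,119), the LED board at (137,235) with its pad at (151,236), and the jar at (311,70). I'll measure these, moving the camera over the disc for a second, centred view.

```bash
cat >> h.py <<'E'
def meas(c,guess,z,r,dark=False):
    """circle of radius ~r at height z near guess (world xy): low-saturation blob"""
    M=np.array(c['cam_to_world']); K=np.array([[c['fx'],0,c['cx']],[0,c['fy'],c['cy']],[0,0,1.]])
    a=np.linspace(0,6.28,60); P=np.c_[guess[0]+1.35*r*np.cos(a),guess[1]+1.35*r*np.sin(a),0*a+z]
    q=(P-M[:3,3])@M[:3,:3]; q[:,1:]*=-1
    uv=cv2.projectPoints(q,np.zeros(3),np.zeros(3),K,np.float64(c['dist_coeffs']))[0]
    w=np.zeros(c['image'].shape[:2],np.uint8);cv2.fillPoly(w,[np.int32(uv)],1)
    h=cv2.cvtColor(c['image'],cv2.COLOR_BGR2HSV)
    m=(h[...,1]<110)&(w>0)
    m&=(h[...,2]<100) if dark else (h[...,2]>100)
    m=cv2.morphologyEx(np.uint8(m),cv2.MORPH_CLOSE,np.ones((5,5)))
    cs,_=cv2.findContours(m,cv2.RETR_EXTERNAL,cv2.CHAIN_APPROX_NONE)
    return circ(c,cv2.convexHull(max(cs,key=cv2.contourArea)),z)
E
python3 - <<'E'
from h import *
def rep(c):
    print('sink',meas(c,(519,-30),29,55,True),'ins',meas(c,(461,-200),10,30),'led',meas(c,(627,-206),9,30))
rep(camera('wrist'))
movep([480,-195,230],R0); rep(camera('wrist')); print(read_state()['time'])
movep([575,-200,230],R0); rep(camera('wrist')); print(read_state()['time'])
E
```

```text
sink [519.5 -32.5 106.9 108.1] ins [ 461.9 -199.7   60.1   61.1] led [ 626.9 -204.2   61.2   67.8]
sink [512.4 -44.3  90.6  97.8] ins [ 461.8 -200.8   60.1   60.5] led [ 626.8 -207.1   61.6   62.9]
3.525
sink [517.9 -48.3  84.4  97.4] ins [ 462.  -200.9   60.    60.4] led [ 627.3 -207.3   61.    61.9]
4.0417
```

Run:
```python
from h import *
movep([462,-200.8,60],R0)
movel([462,-200.8,30],max_speed=80)
g=movel([462,-200.8,-12],max_speed=25,guard=4)
s=read_state();z=s['eef_pos'][2];print(g,s['eef_pos'],s['ft_force'],s['time'])
c=camera('wrist');cv2.imwrite('pics/w1.png',c['image'])
```

```text
True [ 461.99717421 -200.80915558   -9.13231116] [-1.33522897  0.43651159 11.2272693 ] 6.8167
```

View pics/w1.png

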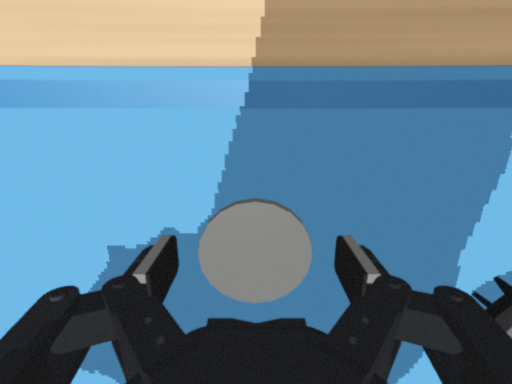

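The fingers straddle the disc at (255,250), touching the mat with TCP z at -9, which is 13 mm below the open tips, as specified. At a 60 mm gap the tips sit about 5 mm behind the TCP, so I'll clamp with TCP z near 0.3.

Run:
```python
from h import *
movel([462,-200.8,0.3],max_speed=60)
clamp(); s=read_state();print(s['finger_gap'],s['gripper_force'],s['ft_force'],s['eef_pos'])
movel([462,-200.8,60],max_speed=100)
s=read_state();print(s['finger_gap'],s['gripper_force'],s['ft_force'],s['time'])
c=camera('wrist');cv2.imwrite('pics/w2.png',c['image'])
# disc top centre: depth of disc pixels
print('fit z56..', [meas(c,(462,-200.8),z,30) for z in (65,70)])
uv=[(u,v) for u in range(225,290,6) for v in range(225,275,6)]
P=depth(c,uv);A=np.c_[P[:,:2],np.ones(len(P))];k=np.linalg.lstsq(A,P[:,2],rcond=None)[0];print('plane',k[:2],np.median(P[:,2]))
```

```text
56.546516066769804 59.73637282848358 [-3.46260124  2.12498454 17.6059248 ] [ 461.94668975 -200.71206927    0.71641289]
56.764103836677656 63.6287784576416 [-0.87300627 -0.26307201 -0.80861663] 8.3333
fit z56.. [array([ 462.2, -200.4,   60.9,   75.3]), array([ 459.4, -200.4,   58.6,   72.5])]
plane [-0.01127545 -0.00110724] 67.94042268326095
```

Run:
```python
from h import *
movel([462,-200.8,90],max_speed=150)
movep([519.5,-32.5,80],R0)
movel([519.5,-32.5,34],max_speed=80)
g=movel([519.5,-32.5,21],max_speed=15,guard=3)
s=read_state();print(g,s['eef_pos'],s['ft_force'],s['finger_gap'],s['time'])
if g and 22<s['eef_pos'][2]<31:
    open_gripper(); wait(.2)
    movel([519.5,-32.5,110],max_speed=150)
    movep([575,-120,230],R0)
    c=camera('wrist');cv2.imwrite('pics/w3.png',c['image'])
    print('ins',meas(c,(519.5,-32.5),35,30),'led',meas(c,(627,-207),9,30)); 
    h=cv2.cvtColor(c['image'],cv2.COLOR_BGR2HSV)
    t=camera('top');print('top ins',meas(t,(519.5,-32.5),35,30)); import pickle; pickle.dump((c,t),open('p3.pkl','wb'))
    print(read_state()['time'])
```

```text
True [519.55565672 -32.44556349  25.92859317] [ 0.74149359 -0.15798185  8.33106101] 56.62118731030935 10.7833
ins [519.  -33.1  81.3  82.1] led [ 627.2 -206.8   61.2   62.2]Traceback (most recent call last):
  File "<stdin>", line 14, in <module>
  File "h.py", line 36, in meas
    return circ(c,cv2.convexHull(max(cs,key=cv2.contourArea)),z)
                                 ~~~^^^^^^^^^^^^^^^^^^^^^^^^
ValueError: max() iterable argument is empty
```

View pics/w3.png

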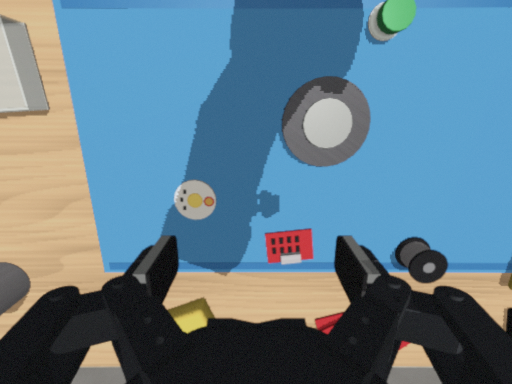

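The disc is at (328,123) on the heatsink at (326,121), and looks about concentric. I'll measure that by brightness and pick up the LED board.

Run:
```python
from h import *
c=camera('wrist');h=cv2.cvtColor(c['image'],cv2.COLOR_BGR2HSV)
def near(m):
    cs,_=cv2.findContours(np.uint8(m),cv2.RETR_EXTERNAL,cv2.CHAIN_APPROX_NONE)
    return max([k for k in cs if cv2.pointPolygonTest(cv2.convexHull(k),(328,122),False)>0],key=cv2.contourArea)
ki=near((h[...,2]>140)&(h[...,1]<60)); ks=near(cv2.morphologyEx(np.uint8(h[...,1]<100),cv2.MORPH_CLOSE,np.ones((5,5))))
print('ins',circ(c,ki,35),'sink(outline)',circ(c,cv2.convexHull(ks),29))
m=(h[...,0]<15)&(h[...,1]>120)&(h[...,2]>80);w=np.zeros_like(m);w[180:222,172:220]=1
b=blob(m&w,(209,202));print('pad',plane(c,[b.reshape(-1,2).mean(0)],9),cv2.contourArea(b))
x,y=627.2,-207
movep([x,y,60],R0); movel([x,y,16],max_speed=100); movel([x,y,-0.2],max_speed=30,guard=6)
s=read_state();print(s['eef_pos'],s['ft_force'])
clamp();s=read_state();print(s['finger_gap'],s['ft_force'],s['eef_pos'])
movel([x,y,60],max_speed=100);s=read_state();print(s['finger_gap'],s['gripper_force'],s['ft_force'],s['time'])
```

```text
ins [519.4 -31.9  58.3  58.8] sink(outline) [519.6 -32.6 108.4 109.1]
pad [[ 629.00206815 -187.20964961    9.        ]] 49.5
[ 6.27212682e+02 -2.07076073e+02 -1.79028867e-01] [-0.12167101 -0.51677341  0.67011766]
56.55942502403865 [-4.66130934  2.91057694 15.58347158] [ 627.3633487  -207.01628527    0.79302634]
56.21632873771043 63.53965401649475 [-0.13363104  0.58623442 -0.69609249] 16.1583
```

The insulator is within 1 mm of the heatsink centre. The board is held, with the pad 20 mm from its centre as specified.

Run:
```python
from h import *
x,y=519.5,-32.1
movel([627.2,-207,95],max_speed=150)
movep([x,y,90],R0)
movel([x,y,40],max_speed=80)
g=movel([x,y,27],max_speed=15,guard=3)
s=read_state();print(g,s['eef_pos'],s['ft_force'],s['finger_gap'],s['time'])
if g and 28<s['eef_pos'][2]<37:
    open_gripper(); wait(.2)
    movel([x,y,115],max_speed=150)
    movep([519,60,250],R0)
    import pickle; c=camera('wrist');t=camera('side');pickle.dump((c,t),open('p4.pkl','wb'));cv2.imwrite('pics/w4.png',c['image'])
    print(read_state()['time'])
```

```text
True [519.52827716 -32.00635582  31.83455123] [-2.14589783  0.78403586  9.79439905] 56.27371994330118 18.7417
20.85
```

View pics/w4.png

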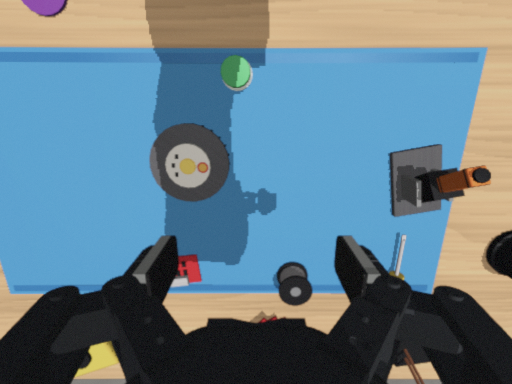

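The board is centred at (188,165) with its pad at (203,168). The stand base is at (417,180), and the orange grip runs from (445,184) to the cap at (482,175), leaning towards +y. I'll measure the probe with triangulated views.

Run:
```python
from h import *
import pickle
c,_=pickle.load(open('p4.pkl','rb'));h=cv2.cvtColor(c['image'],cv2.COLOR_BGR2HSV)
m=(h[...,0]<14)&(h[...,1]>120)&(h[...,2]>80);w=np.zeros_like(m);w[160:178,194:212]=1
b=blob(m&w,(203,168));print('pad',plane(c,[b.reshape(-1,2).mean(0)],40),circ(c,b,40))
w[:]=0;w[125:205,148:232]=1
cs,_=cv2.findContours(np.uint8((h[...,2]>130)&(h[...,1]<70)&w),0,cv2.CHAIN_APPROX_NONE);print('board',circ(c,cv2.convexHull(np.vstack(cs)),40))
movep([560,200,260],R0)
c=camera('wrist');t=camera('top');s=camera('side');pickle.dump((c,t,s),open('p5.pkl','wb'))
def e(i,n): return i
a=c['image'];b=np.vstack([cv2.resize(t['image'][140:210,130:210],(256,224),interpolation=2),cv2.resize(s['image'][245:305,195:265],(256,160))])
cv2.imwrite('pics/w5.png',np.hstack([a,b]))
print(read_state()['time'])
```

```text
Traceback (most recent call last):
  File "h.py", line 16, in blob
    return min(cs,key=lambda k:np.linalg.norm(k.reshape(-1,2).mean(0)-near))
ValueError: min() iterable argument is empty
```

Run:
```python
from h import *
import pickle
c,_=pickle.load(open('p4.pkl','rb'));h=cv2.cvtColor(c['image'],cv2.COLOR_BGR2HSV)
m=(h[...,0]<14)&(h[...,1]>120)&(h[...,2]>80);w=np.zeros_like(m);w[158:180,192:214]=1
k=np.argwhere(m&w)[:,::-1];print('pad',len(k),plane(c,[k.mean(0)],40))
w[:]=0;w[125:205,148:232]=1
cs,_=cv2.findContours(np.uint8((h[...,2]>130)&(h[...,1]<70)&w),0,cv2.CHAIN_APPROX_NONE);print('board',circ(c,cv2.convexHull(np.vstack(cs)),40))
movep([560,200,260],R0)
c=camera('wrist');t=camera('top');s=camera('side');pickle.dump((c,t,s),open('p5.pkl','wb'))
a=c['image'];b=np.vstack([cv2.resize(t['image'][140:210,130:210],(256,224),interpolation=2),cv2.resize(s['image'][245:305,195:265],(256,160))])
cv2.imwrite('pics/w5.png',np.hstack([a,b]))
print(read_state()['time'])
```

```text
pad 25 [[521.57467419 -10.89738051  40.        ]]
board [520.  -42.2  64.8  82.7]
21.6333
```

View pics/w5.png

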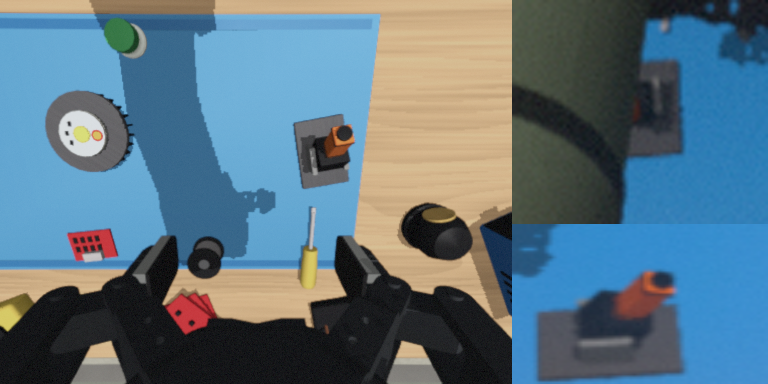

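The stand is at (322,152) in the wrist view, with the cap top at (344,132) and the orange grip below it. In the side inset the cap is at (660,283). Computing the stand's base rectangle and the cap centre.

Run:
```python
from h import *
import pickle
c,t,s=pickle.load(open('p5.pkl','rb'));t=pickle.load(open('top.pkl','rb'))
v,u=np.mgrid[100:200,285:370];uv=np.c_[u.ravel(),v.ravel()]
P=depth(c,uv)
for lo,hi in((9,22),):
    q=P[(P[:,2]>lo)&(P[:,2]<hi)&(P[:,1]>150)]; print(len(q),np.median(q[:,2]),cv2.minAreaRect(q[:,:2].astype(np.float32)))
hi=P[P[:,2]>75];print('grip/cap pts',len(hi))
for z in range(80,140,8):
    k=hi[(hi[:,2]>=z)&(hi[:,2]<z+8)]
    if len(k)>2: print(z,len(k),np.round(k.mean(0),1),np.round(np.ptp(k[:,:2],axis=0),1))
for n,cc,win in(('wrist',c,(100,200,300,370)),('top',t,(150,200,150,195)),('side',s,(250,300,205,255))):
    h=cv2.cvtColor(cc['image'],cv2.COLOR_BGR2HSV);a,b,d,e=win;w=np.zeros(h.shape[:2],bool);w[a:b,d:e]=1
    o=w&(h[...,0]<18)&(h[...,1]>130)&(h[...,2]>50)
    if n=='wrist': o[:, 353:]=0
    k=np.argwhere(o)[:,::-1].astype(np.float32); r=cv2.minAreaRect(k)
    print(n,len(k),k.mean(0),r, 'ctr@101',np.round(plane(cc,[r[0]],101),1))
for cc,p in((c,(344,132)),(s,(235.5,267))): print('cap',plane(cc,[p],128.4))
```

```text
1841 13.179182565661506 ((549.419921875, 296.82745361328125), (99.9287338256836, 69.89459991455078), 10.28981876373291)
grip/cap pts 1051
80 117 [542.9 293.4  82.6] [32.  34.7]
88 47 [532.7 288.   92.2] [21.  20.9]
96 68 [528.6 287.4  99.8] [22.  22.4]
104 67 [525.3 287.1 108.1] [21.  22.6]
112 101 [517.2 285.8 116.8] [26.6 21.4]
120 284 [513.8 288.4 125.1] [21.7 21.3]
128 93 [513.4 289.9 129.1] [11.9 15.1]
wrist 517 [335.95938 143.57834] ((337.9615478515625, 140.8076934814453), (29.025188446044922, 29.41741943359375), 78.69007110595703) ctr@101 [[521.7 291.3 101. ]]
top 132 [154.76515 164.4697 ] ((158.5, 165.5), (31.0, 17.0), 90.0) ctr@101 [[548.9 314.  101. ]]
side 102 [229.79411 271.951  ] ((229.75003051757812, 271.7500305175781), (9.192388534545898, 15.55634880065918), 45.0) ctr@101 [[524.8 293.4 101. ]]
cap [[509.74373092 288.24957405 128.4       ]]
cap [[510.54002878 294.2182121  128.4       ]]
```

The base measures 99.9 x 69.9 mm, centred at (549.4, 296.8) with a yaw of 10.3°. The predicted cap position (509.6, 289.6, 128) matches both measured cap rays, so the probe leans towards world -x and the grip is near (523.4, 292.1, 98.5).

```bash
cat >> h.py <<'E'
ps=np.radians(10.3); t25=np.radians(25)
ex=np.array([np.cos(ps),np.sin(ps),0]); ey=np.array([-np.sin(ps),np.cos(ps),0])
ax=-np.sin(t25)*ex+np.cos(t25)*np.array([0,0,1.])
RG=np.c_[np.cross(ey,-ax),ey,-ax]
RU=np.c_[np.cross(ey,[0,0,-1]),ey,[0,0,-1.]]
gp=np.array([549.4,296.8,4])-26.4*ex+np.array([0,0,94.5])
E
python3 - <<'E'
from h import *
T=gp-18.7*ax
print(T,[None if (q:=inverse_kinematics(p,R)) is None else np.round(q,2).tolist() for p,R in((T,RG),(T+95*ax,RG),([521,-11,110],RU),([521,-11,110],R0))])
movep(T+95*ax,RG)
movel(T+25*ax,max_speed=120); g=movel(T,max_speed=40,guard=8)
s=read_state();print(g,s['eef_pos'],s['ft_force'],s['time'])
if not g:
    clamp();s=read_state();print(s['finger_gap'],s['ft_force'],s['torque'],s['eef_pos'],s['time'])
c=camera('wrist');cv2.imwrite('pics/w6.png',np.hstack([c['image'],cv2.resize(camera('side')['image'][220:310,170:270],(280,384))]))
E
```

```text
[531.20104057 293.49268854  81.55204438] [[-0.7, 0.59, -0.03, 2.11, 1.34, 0.24, -0.25], [-1.25, 0.46, 0.62, 2.18, -0.21, 0.2, 1.22], [-0.41, 0.58, 0.43, 1.99, -0.39, 0.65, 2.03], [-0.43, 0.59, 0.47, 1.99, -0.42, 0.66, 1.88]]Traceback (most recent call last):
  File "<stdin>", line 5, in <module>
workcell.PlanningError: the arm cannot follow that straight line within its joint ranges
```

```bash
cat >> h.py <<'E'
def tilt(deg,flip=1):
    d=np.radians(deg); a=-np.sin(d)*ex+np.cos(d)*np.array([0,0,1.]); y=flip*ey
    return np.c_[np.cross(y,-a),y,-a],a
E
python3 - <<'E'
from h import *
print(read_state()['eef_pos'],read_state()['time'])
f=lambda p,R: None if (q:=inverse_kinematics(p,R)) is None else np.round(q,2).tolist()
for fl in(1,-1):
  for d in(20,12,5,0):
    R,a=tilt(d,fl);T=gp-18.7*a
    Ru,au=tilt(d-25,fl);Tu=np.array([521.5,-11,40+83])-18.7*au
    print(fl,d,f(T,R),f(T+80*ax,R),f(Tu,Ru))
E
```

```text
[492.68271133 286.0435435  168.32898667] 22.4917
1 20 [-0.97, 0.64, 0.37, 2.07, -0.29, 0.17, 1.33] [-1.13, 0.48, 0.52, 2.11, -0.23, 0.3, 1.26] [-0.24, 0.59, 0.2, 1.92, -0.15, 0.74, 1.8]
1 12 [-0.88, 0.64, 0.31, 1.96, -0.24, 0.38, 1.32] [-1.01, 0.5, 0.44, 2.0, -0.23, 0.5, 1.3] [-0.25, 0.65, 0.22, 1.81, -0.13, 0.92, 1.78]
1 5 [-0.79, 0.66, 0.24, 1.86, -0.21, 0.56, 1.31] [-0.92, 0.52, 0.36, 1.91, -0.23, 0.67, 1.32] [-0.26, 0.72, 0.23, 1.72, -0.12, 1.07, 1.77]
1 0 [-0.73, 0.69, 0.18, 1.79, -0.18, 0.68, 1.3] [-0.85, 0.55, 0.3, 1.84, -0.22, 0.79, 1.32] [-0.26, 0.76, 0.23, 1.65, -0.12, 1.18, 1.76]
-1 20 [-1.24, 0.78, 0.79, 2.08, -1.25, 0.37, -0.92] [-1.43, 0.68, 1.01, 2.12, -1.03, 0.48, -1.12] [-0.81, 1.02, 1.22, 1.94, -1.05, 1.13, -0.51]
-1 12 [-1.3, 0.92, 1.0, 1.98, -1.19, 0.7, -0.99] [-1.47, 0.97, 1.34, 2.02, -1.22, 0.96, -0.96] [-0.78, 1.08, 1.22, 1.84, -0.94, 1.26, -0.59]
-1 5 [-1.32, 1.12, 1.23, 1.89, -1.26, 1.06, -0.96] [-1.42, 1.08, 1.42, 1.93, -1.2, 1.2, -0.97] [-0.76, 1.14, 1.22, 1.74, -0.87, 1.38, -0.65]
-1 0 [-1.28, 1.13, 1.22, 1.82, -1.19, 1.15, -1.01] [-1.34, 0.94, 1.22, 1.86, -1.0, 1.12, -1.12] [-0.74, 1.18, 1.22, 1.68, -0.83, 1.47, -0.68]
```

Run:
```python
from h import *
R,a=tilt(12);T=gp-18.7*a
movep(T+85*ax,R)
movel(T+25*ax,max_speed=120); g=movel(T,max_speed=40,guard=8)
s=read_state();print(g,s['eef_pos'],s['ft_force'],s['time'])
if not g:
    clamp();s=read_state();print(s['finger_gap'],s['gripper_force'],s['ft_force'],s['torque'],s['eef_pos'],s['time'])
c=camera('wrist');cv2.imwrite('pics/w6.png',np.hstack([c['image'],cv2.resize(camera('side')['image'][220:310,170:270],(280,384))]))
```

```text
False [527.2483149  292.70175051  80.20872591] [ 0.3520578  -0.2195448  -0.23276372] 24.3583
19.65987257543948 58.51313531398773 [-2.18025383  0.4495754   2.87464598] [-0.03002839  0.38816339  0.04181755] [527.23133996 292.7928531   80.31607956] 24.9667
```

View pics/w6.png

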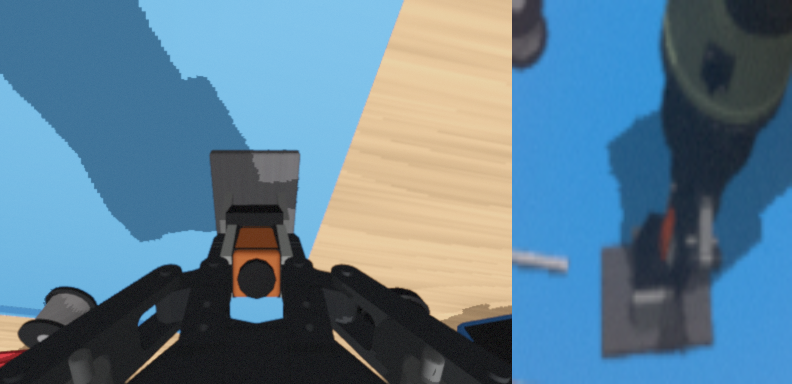

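The grip is held between the pads with a 19.7 mm gap and the cap at (257,279). Pulling it out along its axis.

Run:
```python
from h import *
R,a=tilt(12);T=gp-18.7*a
movel(T+85*ax,max_speed=100)
s=read_state();print(s['finger_gap'],s['ft_force'],s['time'])
Ru,au=tilt(-13)
pad=np.array([521.5,-11,40.])
Tu=lambda z:np.array([pad[0],pad[1],z+87])-18.7*au
movep(Tu(80),Ru); movel(Tu(58),max_speed=60); wait(.3)
s=read_state();print(s['finger_gap'],s['ft_force'],s['torque'],s['time'],s['eef_pos'],Tu(58))
c=camera('wrist');k=camera('side');t=camera('top')
import pickle;pickle.dump((c,t,k),open('p7.pkl','wb'))
e=lambda i:cv2.resize(i,(400,300),interpolation=2)
cv2.imwrite('pics/w7.png',np.vstack([np.hstack([cv2.resize(c['image'],(400,300)),e(k['image'][150:225,200:300])]),np.hstack([e(t['image'][150:225,220:320]),np.zeros((300,400,3),np.uint8)])]))
```

```text
19.16692962987255 [-0.14321857 -0.21659843 -1.67294882] 26.0667
19.206027811308843 [-1.26322763 -0.15937063 -0.34595047] [ 0.06238481 -0.26949854  0.04100142] 28.025 [517.47255171 -11.76720281 126.98421525] [517.36120424 -11.75214667 126.77927979]
```

View pics/w7.png

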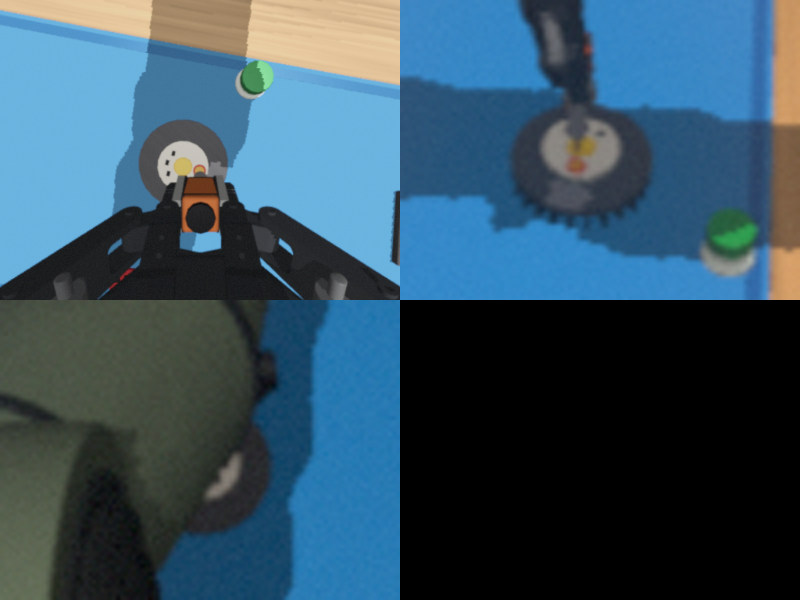

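The wrist inset shows the pad at (200,170), just past the grip. The side inset shows the pad at (577,163) and the probe's tip end near (578,132), about above it. The top view is blocked by the arm. Next I'll compute the tip and pad positions from the side view.

Run:
```python
from h import *
import pickle
c,t,k=pickle.load(open('p7.pkl','rb'))
for n,cc,(u,v) in(('wrist',c,(256,218)),('side',k,(244.3,190.5))):
    h=cv2.cvtColor(cc['image'],cv2.COLOR_BGR2HSV).astype(int);w=np.zeros(h.shape[:2],bool);w[int(v)-9:int(v)+(5 if n=='wrist' else 9),int(u)-10:int(u)+11]=1
    m=w&((h[...,0]<15)|(h[...,0]>170))&(h[...,1]>90)&(h[...,2]>90)
    q=np.argwhere(m)[:,::-1];print(n,'pad',len(q),q.mean(0),q.min(0),q.max(0),plane(cc,[q.mean(0)],40))
    cv2.imwrite
m=(h[...,2]>110)&(h[...,1]<80)
w=np.zeros_like(m);w[165:205,225:268]=1;cs,_=cv2.findContours(np.uint8(m&w),0,1);print('board',circ(k,cv2.convexHull(np.vstack(cs)),40))
print('tip@58 for',[(p,np.round(plane(k,[p],58)[0],1)) for p in((244.5,183),(244.5,185))])
print('V');print(h[172:196,236:254,2]);print('S');print(h[172:196,236:254,1])
z=k['range_z'];P=depth(k,[(u,v) for v in range(172,190) for u in range(240,250)])
P=P[(P[:,2]>48)&(P[:,2]<100)];print(np.round(P[P[:,2].argsort()],0).tolist())
```

```text
wrist pad 56 [254.53571429 215.44642857] [248 211] [262 222] [[518.94881209 -12.26578823  40.        ]]
side pad 11 [243.72727273 190.63636364] [242 189] [245 192] [[521.86577147 -12.55192793  40.        ]]
board [520.3 -29.3  56.7  58. ]
tip@58 for [((244.5, 183), array([521.1, -27.7,  58. ])), ((244.5, 185), array([520.3, -19.7,  58. ]))]
V
[[145 132 132 150 128  85  60  57  59  58  62  75 103 166 197 198 198 201]
 [124 123 128 135 119  87  64  56  58  60  62  70  93 164 197 200 198 196]
 [120 120 121 121 101  83  68  59  56  60  56  67  94 166 196 197 197 199]
 [121 123 117 118  97  76  68  59  62  62  65  71 114 168 192 195 198 197]
 [122 119 107  99  84  70  76  75  79  74  66  70  85 111 131 157 182 191]
 [102  91  80  78  70  70  79  81  82  82  77  67  70  77  83  97 115 124]
 [ 78  74  71  67  69  72  78  83  86  82  75  72  70  69  73  72  73  77]
 [ 69  69  72  72  72  73  84  84  85  83  87  85  80  73  71  67  71  71]
 [ 70  72  76  90 107 105  91  87  85  85  98 114 121 110  93  81  72  71]
 [ 68  79 107 123 129 106  88  86  86  85  87 119 135 131 126 116  92  74]
 [ 78
[... 2827 characters left out ...]
 60  66  73  70  73]]
[[521.0, -13.0, 57.0], [524.0, -10.0, 60.0], [521.0, -10.0, 64.0], [524.0, -8.0, 67.0], [521.0, -11.0, 67.0], [524.0, -9.0, 70.0], [527.0, -8.0, 75.0], [526.0, -7.0, 81.0], [530.0, -10.0, 81.0], [523.0, -3.0, 82.0], [520.0, -2.0, 82.0], [517.0, -6.0, 83.0], [518.0, -8.0, 85.0], [520.0, -4.0, 85.0], [523.0, -3.0, 86.0], [526.0, -5.0, 87.0], [520.0, -5.0, 88.0], [529.0, -6.0, 90.0], [530.0, -10.0, 90.0], [518.0, -7.0, 91.0], [526.0, -6.0, 91.0], [523.0, -1.0, 92.0], [527.0, -8.0, 93.0], [523.0, -4.0, 94.0], [520.0, -4.0, 94.0], [523.0, -6.0, 95.0], [530.0, -9.0, 95.0], [518.0, -6.0, 96.0], [520.0, -4.0, 98.0], [518.0, -7.0, 99.0], [521.0, -7.0, 99.0], [526.0, -6.0, 99.0]]
```

From the side view the tip ray at z=58 gives about (521.8, -12), and the pad is at (521.9, -12.6), so they agree within 1–2 mm. Lowering gently.

Run:
```python
from h import *
Ru,au=tilt(-13)
T=lambda z:np.array([521.5,-11.3,z+87])-18.7*au
movel(T(46),max_speed=20); wait(.3)
f0=np.mean([(wait(.03),read_state()['ft_force'])[1] for _ in range(8)],0); z0=read_state()['eef_pos'][2]-T(46)[2]
g=movel(T(33.5),max_speed=6,guard=1.5); wait(.3)
s=read_state();f=np.mean([(wait(.03),read_state()['ft_force'])[1] for _ in range(8)],0)
print(g,'f0',f0,'dF',f-f0,'tip z nominal',s['eef_pos'][2]-T(0)[2],z0,s['finger_gap'],s['time'])
```

```text
True f0 [ 0.06875084  0.02466572 -0.55687173] dF [ 0.90281634 -0.22499327  1.70224763] tip z nominal 38.1249311450549 0.011091793737747935 19.173386469615114 31.0417
```

Contact is at the expected height, 39.5 mm. Pressing a further 2.4 mm.

Run:
```python
from h import *
Ru,au=tilt(-13)
p=read_state()['eef_pos']; f0=-0.557
g=movel(np.array([p[0],p[1],p[2]-2.4]),max_speed=6,guard=4); wait(.5)
s=read_state();f=np.mean([(wait(.03),read_state()['ft_force'])[1] for _ in range(8)],0)
print(g,'Fz',f[2]-f0,s['eef_pos'],np.degrees(np.arccos(np.clip((np.trace(s['tool_rot'].T@Ru)-1)/2,-1,1))),s['finger_gap'],s['time'])
k=camera('side');h=cv2.cvtColor(k['image'],cv2.COLOR_BGR2HSV).astype(int);print(h[180:195,238:252,1])
m=(h[...,2]>110)&(h[...,1]<80)
w=np.zeros_like(m);w[165:205,225:268]=1;cs,_=cv2.findContours(np.uint8(m&w),0,1);print('board',circ(k,cv2.convexHull(np.vstack(cs)),40))
```

```text
False Fz 3.1350537193864465 [517.05523096 -12.043126   104.52233858] 0.04897593788591358 18.955527125169983 32.3583
[[ 57  26   6   6  41  88 112  95  99  60  11   2  14  35]
 [  7  10   8  16  26  52  68  60  45   2  10  14  12   4]
 [ 12  13  10   5  24  44  41  37  20  13  15  10   7  10]
 [ 15  13  14   9  14  33  36  30   5  20  14   3   9   9]
 [ 11  13  13  10   8  30  36  28  57  75  45  22  14  11]
 [ 17  17  15  10   8  30  35  15  87 128  96  41  20  13]
 [ 15  16  19  25   8  31  38  22  89 144 114  49  18  15]
 [ 15  15  15  27  13  24  27  24  87 137  95  40  17  15]
 [ 15  17  15  17   0  23  29  15  68  98  54  22  18  15]
 [ 20  15  15  19  29  28  13  20  24  30  24  18  15  15]
 [ 15  16  13  36  81  99  88  93  47  20  13  17  15  13]
 [ 10  15  17  49 113 126 122 121  67  28  13  11  13  17]
 [ 13   7  14  41  86 124 129  96  49  20  17  13  12   7]
 [ 47  20   7  13  30  55  58  41  21  14   8   5   3  23]
 [ 72  56  39  23   5  10  15   9   7   5   3  26  37  51]]
board [520.1 -29.7  56.7  59.4]
```

Run:
```python
from h import *
k=camera('side');h=cv2.cvtColor(k['image'],cv2.COLOR_BGR2HSV).astype(int)
M=np.array(k['cam_to_world']);K=np.array([[k['fx'],0,k['cx']],[0,k['fy'],k['cy']],[0,0,1.]])
P=np.array([[521.5,-11.3,z] for z in(40,48,56,96)]+[[521.9,-12.6,40]]);q=(P-M[:3,3])@M[:3,:3];q[:,1:]*=-1
print(cv2.projectPoints(q,np.zeros(3),np.zeros(3),K,np.float64(k['dist_coeffs']))[0].reshape(-1,2).round(1).tolist())
print(h[178:195,239:250,2]);print(h[184:195,239:250,0])
c=camera('wrist');h=cv2.cvtColor(c['image'],cv2.COLOR_BGR2HSV)
m=(h[...,0]<18)&(h[...,1]>120)&(h[...,2]>80);m[:150]=0;m[:,:230]=0;m[:,285:]=0
print([(v,np.flatnonzero(m[v]).min(),np.flatnonzero(m[v]).max()) for v in range(195,250) if m[v].any()])
```

```text
[[243.8, 191.0], [243.8, 189.2], [243.8, 187.5], [243.8, 178.6], [243.7, 190.6]]
[[ 69  66  72  65  59  54  57  58  67  76  74]
 [ 70  68  74  66  59  55  59  58  65  76  77]
 [ 87  93  84  69  62  59  60  60  70  93 100]
 [123 127  98  75  74  68  75  75 102 125 131]
 [139 121  98  84  84  79  83  89 121 132 123]
 [139 132 116  98  86  85  85  99 126 126  98]
 [141 137 125  99  87  85  83 107 134 134 129]
 [140 136 125  98  87  86  83 110 134 142 138]
 [138 136 125  99  86  84  80 106 138 143 142]
 [137 139 127  95  84  87  86 105 132 142 141]
 [140 138 133 105  84  83  83 102 129 141 139]
 [139 138 136 116  90  83  90 118 136 139 140]
 [138 138 137 128 109  96 114 131 139 138 138]
 [136 137 135 131 119 110 124 133 139 139 139]
 [117 132 136 128 126 127 129 137 138 139 136]
 [ 91 107 114 122 132 134 133 134 130 125 110]
 [ 77  82  87  94 105 106 110 110 105  98  85]]
[[ 13  17  10 120 113 109 120  19  18  18  13]
 [ 20  10  12 120 110 115 113  21  21  20  20]
 [ 20  23  18  15 114 113 113  20  22  21  19]
 [ 13  19  18  30 110 111 115  21  22  21  19]
 [ 11  13  10  15 111 116 115  
[... 709 characters left out ...]
29, np.int64(241), np.int64(271)), (230, np.int64(240), np.int64(272)), (231, np.int64(240), np.int64(272)), (232, np.int64(240), np.int64(272)), (233, np.int64(239), np.int64(273)), (234, np.int64(239), np.int64(273)), (235, np.int64(239), np.int64(273)), (236, np.int64(239), np.int64(273)), (237, np.int64(238), np.int64(274)), (238, np.int64(238), np.int64(274)), (239, np.int64(238), np.int64(274)), (240, np.int64(237), np.int64(275)), (241, np.int64(237), np.int64(275)), (242, np.int64(237), np.int64(275)), (243, np.int64(237), np.int64(275)), (244, np.int64(236), np.int64(276)), (245, np.int64(236), np.int64(276)), (246, np.int64(236), np.int64(276)), (247, np.int64(238), np.int64(274))]
```

Run:
```python
from h import *
c=camera('wrist');print('pad by wrist',plane(c,[(255,222.5),(255,224)],40))
s=read_state();print(s['ft_force'],s['finger_gap'],s['time'],abs(s['qvel']).max())
```

```text
pad by wrist [[520.36013953 -11.69747814  40.        ]
 [521.59835328 -11.47294989  40.        ]]
[1.39354269 0.0785192  1.10279745] 19.478975462536816 32.825 0.0017941431468393772
```

Run:
```python
from h import *
f=np.array([(wait(.04),read_state()['ft_force'])[1] for _ in range(20)]);print(f.mean(0),f.std(0),f[:,2].min(),f[:,2].max(),read_state()['eef_pos'])
if 1.4<f[:,2].mean()<4.2: print(finish_job())
```

```text
[1.04349369 0.08081773 2.47162869] [0.41745177 0.37932682 0.5176127 ] 1.2845706185050938 3.358494470388761 [517.02039713 -12.03411252 104.48764106]
the job is handed in; nothing more can be done
None
```

The lamp module is assembled and the job is handed in at about 34 s, with the probe held upright on the gold pad at about 3 N, roughly 4 mm in by that force; the tip measured within about 2 mm of the pad centre, and the verdict was not shown to me.

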